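# Roll the true tray peg, reject the bowed one

### The job

Two wooden pegs for the tray tiers lie on the marble slab: one is straight, the other is bowed and would wobble. First take the bowed peg off the slab and lay it in the empty green tray, without setting the straight one rolling; then roll the straight peg along the slab, at least one full turn and never lifting it off the stone, until it rests squared up against the wooden stop strip at the end of the slab.

Things in the scene. Friction and masses are not known exactly. Their poses are not given: they have to be found in the camera images.
- slab: Fixed flat marble slab, 220 (its x) by 380 (its y) by 20 mm thick; origin at the centre of its underside, z up. A dark wooden stop strip, 24 mm high above the stone, 20 mm wide, runs along its whole +y end, inner face at y = +170 mm; other edges open. Both pegs start on the -y half, roughly along the slab's x, about 90 mm apart; either may be nearer the stop.
- straight_peg: Straight wooden cylinder, 28 mm diameter, 160 mm long, 75 g. Origin at its middle on its axis; x along the axis, z up at first (turns as it rolls). Its centre is 34 mm above the table; against the stop it is at slab y = +156 mm. Polished: it rolls freely when pushed level from behind by both parted fingers, set along its length with the tips below its middle; pushed near its top it jams.
- bent_peg: Light-wood peg, 28 mm diameter, 160 mm long, about 75 g, bowed like a shallow arc lying flat: both ends stand 14 mm off the middle, towards its own -y. Origin at its middle on the axis; x along the straight middle piece (33 mm long), the place to grip it, across it (along its y); z up at the start. Its centre is 34 mm above the table.
- tray: Empty green plastic tray, open on top, fixed to the table: 240 (its x) by 150 (its y) by 35 mm tall outside, walls and floor 4 mm. Origin at the centre of its underside, z up. It stands to the robot's right (-y) of the slab, long side roughly along x. A peg lying on its floor has its centre 18 mm above the table.
Things that resemble listed ones, but are neither listed nor needed, are in the scene too. What is shaped like the straight_peg but orange is not meant.

How it is judged:
On the way, in this order (a step that is already met when the one before it is completed fails the run):
1. the bowed peg lies in the tray, the straight one not rolled off its place by over 30 mm (x of bent_peg in the frame of tray between -0.05 and 0.05 m and y of bent_peg in the frame of tray between -0.065 and 0.065 m and z of bent_peg in the frame of tray between 0.005 and 0.028 m and angle between bent_peg's own x axis and vertical between 1.4 and 1.74 rad and distance of straight_peg from where it was at the start of the episode below 0.03 m), for 0.2 s.
2. the straight peg has rolled half over on the slab (z of straight_peg in the frame of slab between 0.028 and 0.04 m and x of straight_peg in the frame of slab between -0.06 and 0.06 m and angle between straight_peg's own z axis and vertical above 2.2 rad), for 0.02 s.
3. the straight peg has come round a full turn on the slab (z of straight_peg in the frame of slab between 0.028 and 0.04 m and x of straight_peg in the frame of slab between -0.06 and 0.06 m and angle between straight_peg's own z axis and vertical below 0.9 rad), for 0.02 s.
At the end, for the whole second after the job is handed in: The bowed peg lies at rest on the tray's floor (wholly inside, level within 10 degrees); the straight peg lies at rest on the slab within 12 mm of touching the stop strip, parallel to it within 10 degrees and within 60 mm of the slab's centre line sideways (x of bent_peg in the frame of tray between -0.05 and 0.05 m and y of bent_peg in the frame of tray between -0.065 and 0.065 m and z of bent_peg in the frame of tray between 0.005 and 0.028 m and angle between bent_peg's own x axis and vertical between 1.4 and 1.74 rad and linear speed of each of bent_peg, straight_peg below 0.02 m/s and z of straight_peg in the frame of slab between 0.028 and 0.04 m and x of straight_peg in the frame of slab between -0.06 and 0.06 m and y of straight_peg in the frame of slab between 0.144 and 0.165 m and angle between the x axis of straight_peg and the x axis of slab, either way round below 0.18 rad).
It fails at once if the straight peg is lifted more than 10 mm off the slab (height (world z) of straight_peg above 0.044 m).
It also fails if it takes over 58 s, if anything falls off the work surface, if the arm or the gripper's body presses on something with over 40 N, if the wrist force passes 120 N, or if a joint passes its speed limit or range.

### The arm

A 7-joint arm with a two-finger parallel gripper is mounted at the origin on the work surface. World frame = base frame: x ahead of the robot, y to its left, z up, the work surface at z = 0. Lengths are in m, angles in rad, forces in N, time in s.
With the tool pointing down it reaches from about 0.35 to 0.9 m from the base axis. Payload 19.9 kg.
Tool frame: the origin (TCP) lies on the centre line of the jaws, within the pads' length; the fingertips stand 8 mm ahead of it and the grasp point (between the pads) lies 11 mm behind it; z points along the fingers, y is the line along which they close (so a half turn about z gives the same grasp; the last joint's range is limited). The gripper opens to 94 mm and grips with 3 to 60 N. Pads are 16 mm wide; open, the fingers measure 119 mm over their backs; the gripper's body (75 mm by 177 mm) begins 78 mm behind the grasp point.
Start: joints at [-1.302, 0.417, -0.01, 1.614, 0.005, 1.111, -0.053], TCP at [0.191, 0.595, 0.213] pointing down, gripper open.
Joint ranges: [-2.81, 2.81], [-0.39, 2.02], [-1.27, 1.25], [0.06, 2.57], [-1.19, 4.33], [0.19, 2], [-2.82, 2.82]. Speed limits (rad/s): [1.89, 1.89, 2.39, 2.39, 3.01, 3.01, 3.01].

### API

Orientations are given as a unit quaternion [x, y, z, w].
In Python, from station import arm gives the robot as it stands. The module is installed in compiled form; this text tells all that it offers.
- The arm moves only by the shell command python3 -m crank 'ROWS' [OPENING]. ROWS is JSON, one flat list of numbers, 4 for each row, row after row: the shift along the tool's x, y, z normalised to -1 to 1, where 1 is 0.025 m, then the turn about the tool's z normalised to -1 to 1, where 1 is 6 degrees. A call has 1 to 12 rows; each row shifts and turns the commanded pose from where the row before left it, along the tool's axes as they then stand; what a row does not reach is not made up. A row lasts 1/10 s, in which the tool goes at most 50 mm and 8.59 degrees, less where a joint would pass 70% of its speed; a pose out of reach is approached as far as the arm can. A call with a number of a shift or a turn outside -1 to 1 is refused whole. A call with a gripper value outside its range is refused whole. OPENING is the opening, from 0 (shut) to 1 (fully open), set as the call begins (- or left out, the last holds). The fingers move at their own pace and stop on an object; the grip force is fixed at half the most. Time passes only in rows, so rows that do not move let the fingers close. It gives the time, the measured TCP pose, the force, the opening and the grip force at its end, in the units of the state.
- arm.state(): the state, without advancing time (a new reading comes with each control period).
- arm.grab_frame(name): name is "scene" or "side" or "wrist"; returns the picture (420x560x3 uint8, red, green, blue); there is no depth.
- arm.camera_model(name): a dict with "fov_y" (degrees; the focal length in pixels is half the picture's height over the tangent of half this angle, whatever the lens; pixels are square), "cx", "cy" (the principal point, pixels), "dist_coeffs" ([k1, k2, p1, p2, k3] as OpenCV has them; the pictures are not rectified), "eye" and "attitude" of the camera in the world; the wrist camera has in their place "tool_from_camera" (4x4, takes a point from camera to tool coordinates, whose origin is the TCP and whose axes are the flange's). Camera axes: x right, y up, looking along -z (the intrinsics and any distortion apply to the point x, -y, -z); pixel columns grow to the right and rows downward; lengths in m; the calibration is good to about 2 mm. A picture is of the moment at which its call begins: read the wrist's pose just before it. camera_model takes no time and is no camera call.
- arm.hand_in(): hands the job in; it is judged then, once.
The state is a dict: "t": time; "joints": joint angles; "dq": joint speeds; "joint_torque": joint torques, N m; "ee_pos": TCP position; "eef_rot": TCP orientation; "force": force on the tool from outside, world axes, zero at the start; "torque": the same for the moment, N m; "gripper_width": finger opening in m; "gripper_force": force on a finger pad.
Only numpy, scipy, OpenCV 4.12 (cv2) and the standard library are available. Lean on these libraries where they do the work, as an engineer would, in place of code of your own. Each camera call takes 0.05 s, during which the arm holds its last target. There are 200 camera calls.

## Working session

There is one attempt and no reset: what is moved stays moved. The work goes in short steps, Python scripts to look and compute and a shell command to move; the robot and the scene stay as the last step left them, time stands still between calls to the robot, and variables do not carry over. Pictures are saved under pics/ and viewed, at most 10 in all, crops included, and the job is handed in when it is done.

```bash
mkdir -p pics; cat > h.py <<'E'
import numpy as np, cv2
from station import arm
from scipy.spatial.transform import Rotation as R
def pose():
    s=arm.state(); T=np.eye(4); T[:3,:3]=R.from_quat(s['eef_rot']).as_matrix(); T[:3,3]=s['ee_pos']; return T
def rays(name,px,T=None):
    m=arm.camera_model(name); f=210/np.tan(np.radians(m['fov_y'])/2)
    K=np.array([[f,0,m['cx']],[0,f,m['cy']],[0,0,1]])
    u=cv2.undistortPoints(np.array(px,float).reshape(-1,1,2),K,np.array(m['dist_coeffs'])).reshape(-1,2)
    d=np.c_[u[:,0],-u[:,1],-np.ones(len(u))]
    if name=='wrist':
        C=T@np.array(m['tool_from_camera']); return C[:3,3],d@C[:3,:3].T
    a=np.array(m['attitude']); Rm=a if a.shape==(3,3) else R.from_quat(a).as_matrix()
    return np.array(m['eye']),d@Rm.T
def onplane(name,px,z,T=None):
    e,d=rays(name,px,T); return e+d*((z-e[2])/d[:,2])[:,None]
def save(name,fn):
    T=pose(); im=arm.grab_frame(name); cv2.imwrite('pics/'+fn,im[:,:,::-1]); return im,T
E
python3 - <<'E'
from h import *
for n in('scene','side','wrist'):
    save(n,n+'1.png'); print(arm.camera_model(n))
a=cv2.imread('pics/scene1.png');b=cv2.imread('pics/side1.png')
s=arm.state();print(s)
E
```

```text
{'fov_y': 46.00574393225592, 'cx': 274.69810097165555, 'cy': 204.40373419301167, 'dist_coeffs': array([0.04554416, 0.        , 0.        , 0.        , 0.        ]), 'eye': array([1.10519145, 0.46480726, 1.19387925]), 'attitude': array([0.11775398, 0.25438729, 0.87942294, 0.38475499])}
{'fov_y': 48.217454391665896, 'cx': 278.1462152305664, 'cy': 215.12932443408954, 'dist_coeffs': array([-0.12051076,  0.        ,  0.        ,  0.        ,  0.        ]), 'eye': array([-0.21245982, -0.80129319,  0.79047808]), 'attitude': array([ 0.44601722, -0.1788117 , -0.31926078,  0.81680326])}
{'fov_y': 60.13146837865552, 'cx': 277.808605235145, 'cy': 204.66714676651435, 'dist_coeffs': array([-0.08647573,  0.        ,  0.        ,  0.        ,  0.        ]), 'tool_from_camera': array([[ 7.67228616e-04,  9.65476578e-01,  2.60488751e-01,
         7.63024347e-02],
       [ 9.99999697e-01, -7.07288394e-04, -3.23845101e-04,
         5.24318314e-04],
       [-1.28424189e-04,  2.60488921e-01, -9.65476828e-01,
        -1.72463687e-01],
       [ 0.00000000e+00,  0.00000000e+00,  0.00000000e+00,
         1.00000000e+00]])}
{'t': 0.15, 'joints': array([-1.30250516,  0.4178488 , -0.01028289,  1.61397597,  0.00472114,
        1.11072548, -0.05297057]), 'dq': array([-0.00123539, -0.00146633, -0.0007107 , -0.00218593,  0.00041863,
       -0.00049979, -0.0004072 ]), 'joint_torque': array([ 3.44283153e-04, -8.51539564e+01,  6.38484601e-01, -4.26139140e+01,
       -4.88983502e-02,  1.71102915e-02,  5.41152633e-05]), 'ee_pos': array([0.19048162, 0.59499011, 0.21298684]), 'eef_rot': array([ 1.54263159e-01,  9.88029685e-01, -4.67237117e-04, -1.98406842e-05]), 'force': array([ 0.39207721, -0.23031707, -0.21227624]), 'torque': array([-0.00555323,  0.01496104,  0.02586933]), 'gripper_force': 0.0, 'gripper_width': 0.09392558327028495}
```

View pics/scene1.png

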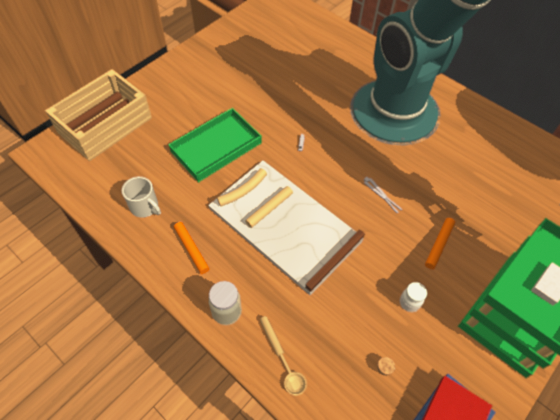

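View pics/side1.png

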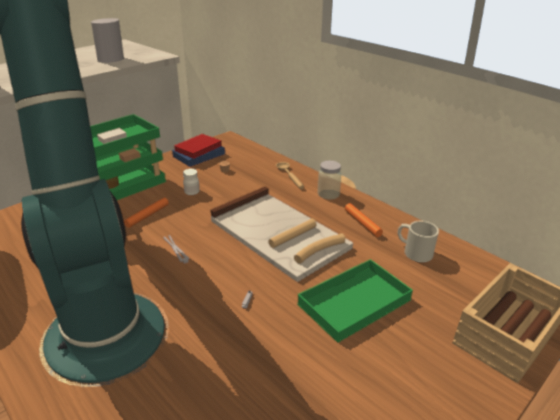

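The scene view shows the bowed peg at about (243,187) next to the tray, the straight peg at (270,206), the tray at (215,143), and the stop strip from (307,288) to (362,235).

```bash
cat > m.py <<'E'
from h import *
for n,roi in(('scene',(150,90,380,300)),('side',(200,180,420,340))):
    im=cv2.imread(f'pics/{n}1.png'); hsv=cv2.cvtColor(im,cv2.COLOR_BGR2HSV)
    x0,y0,x1,y1=roi; R0=np.zeros(im.shape[:2],np.uint8); R0[y0:y1,x0:x1]=255
    def comps(m,k,z,lab):
        m=cv2.morphologyEx(m&R0,cv2.MORPH_OPEN,np.ones((3,3)))
        c,_=cv2.findContours(m,cv2.RETR_EXTERNAL,cv2.CHAIN_APPROX_NONE)
        for q in sorted(c,key=cv2.contourArea)[::-1][:k]:
            q2=q.reshape(-1,2); P=onplane(n,q2,z)[:,:2].astype(np.float32)
            r=cv2.minAreaRect(P); print(n,lab,'px',q2.mean(0).round(),'area',cv2.contourArea(q),'c',np.round(r[0],3),'sz',np.round(r[1],3),'ang',round(r[2],1),np.round(cv2.boxPoints(r),3).tolist())
    H,S,V=cv2.split(hsv)
    comps(((H>13)&(H<28)&(S>75)&(S<175)&(V>130)).astype(np.uint8)*255,4,.034,'peg')
    comps(((H>45)&(H<80)&(S>120)).astype(np.uint8)*255,1,.035,'tray')
    comps(((S<75)&(V>130)).astype(np.uint8)*255,1,.02,'slab')
    comps(((V<110)&(H<15)).astype(np.uint8)*255,2,.044,'stop')
im=cv2.imread('pics/scene1.png'); hsv=cv2.cvtColor(im,cv2.COLOR_BGR2HSV)
for p in[(243,187),(270,206),(290,240),(335,260),(240,260)]:print(p,hsv[p[1],p[0]])
E
python3 m.py
```

```text
scene peg px [330. 201.] area 7386.0 c [0.407 0.034] sz [0.721 0.297] ang 61.0 [[0.10300000011920929, -0.20999999344348907], [0.3630000054836273, -0.3529999852180481], [0.7120000123977661, 0.27799999713897705], [0.4519999921321869, 0.42100000381469727]]
scene peg px [210. 238.] area 5652.0 c [ 0.779 -0.075] sz [0.562 0.232] ang 84.3 [[0.6359999775886536, -0.34299999475479126], [0.8669999837875366, -0.3659999966621399], [0.9229999780654907, 0.19300000369548798], [0.6919999718666077, 0.2160000056028366]]
scene peg px [212. 104.] area 1418.5 c [ 0.417 -0.413] sz [0.158 0.296] ang 43.5 [[0.257999986410141, -0.36000001430511475], [0.4620000123977661, -0.574999988079071], [0.5759999752044678, -0.4659999907016754], [0.3720000088214874, -0.25200000405311584]]
scene peg px [233. 177.] area 1033.0 c [ 0.559 -0.166] sz [0.118 0.186] ang 82.9 [[0.45899999141693115, -0.21299999952316284], [0.6430000066757202, -0.23600000143051147], [0.6579999923706055, -0.11900000274181366], [0.4740000069141388, -0.09600000083446503]]
scene tray px [214. 144.] area 3478.0 c [ 0.51  -0.305] sz [0.17  0.247] ang 82
[... 2148 characters left out ...]
799999356269836], [0.453000009059906, 0.19099999964237213]]
side stop px [217. 313.] area 1879.5 c [ 0.201 -0.126] sz [0.273 0.099] ang 78.9 [[0.12600000202655792, -0.25099998712539673], [0.22300000488758087, -0.27000001072883606], [0.2759999930858612, -0.0020000000949949026], [0.17800000309944153, 0.017000000923871994]]
side stop px [384. 322.] area 608.0 c [ 0.467 -0.429] sz [0.026 0.201] ang 81.8 [[0.3659999966621399, -0.4269999861717224], [0.5649999976158142, -0.4560000002384186], [0.5690000057220459, -0.4300000071525574], [0.3700000047683716, -0.4020000100135803]]
(243, 187) [ 21 128 240]
(270, 206) [ 23 119 245]
(290, 240) [ 21  43 239]
(335, 260) [ 11 171 130]
(240, 260) [ 14 174 198]
```

```bash
python3 - <<'E'
from h import *
print(onplane('scene',[(462,320),(545,225),(482,290),(525,370)],0.0).round(3))
print(onplane('scene',[(462,320),(545,225)],0.15).round(3))
T=pose();print(T.round(3))
# shift to (0.565,-0.10,0.23) after turning -10 deg about tool z
Rn=T[:3,:3]@R.from_euler('z',-10,degrees=True).as_matrix();print(Rn.round(3))
d=Rn.T@(np.array([.565,-.10,.22])-T[:3,3]);print(d/.025)
E
```

```text
[[0.468 0.53  0.   ]
 [0.073 0.554 0.   ]
 [0.364 0.526 0.   ]
 [0.474 0.699 0.   ]]
[[0.548 0.522 0.15 ]
 [0.203 0.543 0.15 ]]
[[-0.952  0.305 -0.     0.19 ]
 [ 0.305  0.952 -0.001  0.595]
 [-0.    -0.001 -1.     0.213]
 [ 0.     0.     0.     1.   ]]
[[-0.991  0.135 -0.   ]
 [ 0.135  0.991 -0.001]
 [ 0.    -0.001 -1.   ]]
[-18.59185356 -25.52637179  -0.25777647]
```

```bash
python3 -m crank '[0,0,-1,-1, 0,0,-1,-0.67, -0.66,-0.91,0,0, -0.66,-0.91,0,0, -0.66,-0.91,0,0, -0.66,-0.91,0,0, -0.66,-0.91,0,0, -0.66,-0.91,0,0, -0.66,-0.91,0,0, -0.66,-0.91,0,0, -0.66,-0.91,0,0, -0.66,-0.91,0,0]' 1
python3 -m crank '[-0.66,-0.91,0,0, -0.66,-0.91,0,0, -0.66,-0.91,0,0, -0.66,-0.91,0,0, -0.66,-0.91,0,0, -0.66,-0.91,0,0, -0.66,-0.91,0,0, -0.66,-0.91,0,0, -0.66,-0.91,0,0, -0.66,-0.91,0,0, -0.66,-0.91,0,0, -0.66,-0.91,0,0]'
python3 -m crank '[-0.66,-0.91,0.3,0, -0.66,-0.91,0.3,0, -0.66,-0.91,0.3,0, -0.66,-0.91,0.3,0, -0.66,-0.91,0.3,0, -0.66,-0.91,0.3,0, 0,0,0,0, 0,0,0,0]'
python3 -c "
from h import *
im,T=save('wrist','w2.png');print(T.round(3).tolist());np.save('T2.npy',T)"
```

```text
t: 1.35
ee_pos: [0.3238, 0.3465, 0.2634]
eef_rot: [0.067, 0.998, -0.0, -0.0]
force: [0.1, -0.1, 1.3]
gripper_width: 0.0941
gripper_force: 0.0
t: 2.55
ee_pos: [0.4832, 0.0494, 0.2635]
eef_rot: [0.067, 0.998, -0.0, 0.0]
force: [-0.4, -0.2, -0.7]
gripper_width: 0.0939
gripper_force: 0.0
t: 3.35
ee_pos: [0.5624, -0.0984, 0.218]
eef_rot: [0.068, 0.998, -0.0, -0.001]
force: [0.1, 0.9, -0.1]
gripper_width: 0.0944
gripper_force: 0.0
[[-0.991, 0.135, -0.001, 0.562], [0.135, 0.991, -0.0, -0.098], [0.001, -0.0, -1.0, 0.218], [0.0, 0.0, 0.0, 1.0]]
```

View pics/w2.png

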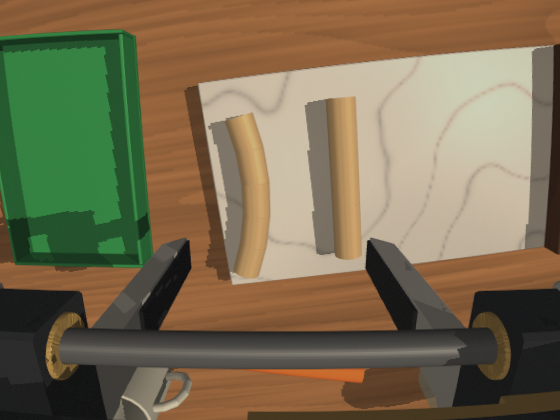

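The wrist view shows the bowed peg from (240,117) to (246,275), bulging right to about (262,190). The straight peg runs from (341,98) to (348,257), and the tray is at the left.

```bash
python3 - <<'E'
from h import *
T=np.load('T2.npy'); im=cv2.imread('pics/w2.png'); H,S,V=cv2.split(cv2.cvtColor(im,cv2.COLOR_BGR2HSV))
m=((H>8)&(H<25)&(S>85)&(V>120)).astype(np.uint8)*255
for nm,(x0,y0,x1,y1) in dict(bent=(215,105,290,282),straight=(310,90,364,262)).items():
    k=np.zeros_like(m);k[y0:y1,x0:x1]=m[y0:y1,x0:x1]
    k=cv2.morphologyEx(k,cv2.MORPH_OPEN,np.ones((3,3)))
    c=max(cv2.findContours(k,0,1)[0],key=cv2.contourArea).reshape(-1,2)
    P=onplane('wrist',c,.034,T)[:,:2].astype(np.float32)
    r=cv2.minAreaRect(P);print(nm,c.min(0),c.max(0),np.round(r[0],4),np.round(r[1],4),round(r[2],1))
    u=np.array([1,0])
    for x in np.arange(P[:,0].min()+.01,P[:,0].max(),.0175):
        q=P[abs(P[:,0]-x)<.004]; print('  x %.3f y %.4f..%.4f mid %.4f'%(x,q[:,1].min(),q[:,1].max(),(q[:,1].min()+q[:,1].max())/2))
print('tray rim outer',onplane('wrist',[(135,32),(151,266)],.035,T).round(3),'floor in',onplane('wrist',[(105,50),(122,210)],.004,T).round(3))
print('slab',onplane('wrist',[(200,83),(233,284),(532,47),(550,248)],.02,T).round(3))
print('stop base',onplane('wrist',[(554,47),(552,250)],.044,T).round(3))
E
```

```text
bent [227 113] [269 278] [ 0.5739 -0.1276] [0.0389 0.173 ] 83.4
  x 0.498 y -0.1380..-0.1105 mid -0.1242
  x 0.516 y -0.1345..-0.1074 mid -0.1210
  x 0.533 y -0.1330..-0.1067 mid -0.1199
  x 0.551 y -0.1328..-0.1064 mid -0.1196
  x 0.568 y -0.1346..-0.1072 mid -0.1209
  x 0.586 y -0.1364..-0.1094 mid -0.1229
  x 0.603 y -0.1412..-0.1130 mid -0.1271
  x 0.621 y -0.1464..-0.1176 mid -0.1320
  x 0.638 y -0.1535..-0.1233 mid -0.1384
  x 0.656 y -0.1533..-0.1303 mid -0.1418
straight [329  97] [361 259] [ 0.5686 -0.0295] [0.0257 0.1669] 87.6
  x 0.495 y -0.0390..-0.0136 mid -0.0263
  x 0.512 y -0.0397..-0.0143 mid -0.0270
  x 0.530 y -0.0403..-0.0150 mid -0.0277
  x 0.547 y -0.0412..-0.0162 mid -0.0287
  x 0.565 y -0.0420..-0.0166 mid -0.0293
  x 0.582 y -0.0426..-0.0171 mid -0.0298
  x 0.600 y -0.0438..-0.0184 mid -0.0311
  x 0.617 y -0.0444..-0.0187 mid -0.0315
  x 0.635 y -0.0449..-0.0200 mid -0.0324
tray rim outer [[ 0.399 -0.209  0.035]
 [ 0.631 -0.245  0.035]] floor in [[ 0.404 -0.255  0.004]
 [ 0.573 -0.276  0.004]]
slab [[ 0.453 -0.16   0.02 ]
 [ 0.671 -0.164  0.02 ]
 [ 0.457  0.175  0.02 ]
 [ 0.68   0.205  0.02 ]]
stop base [[0.461 0.182 0.044]
 [0.67  0.189 0.044]]
```

```bash
python3 -m crank '[-0.32,-0.44,0.9,-0.2, -0.31,-0.44,0.9,0, 0,0,1,0, 0,0,1,0, 0,0,1,0, 0,0,1,0, 0,0,0.8,0, 0,0,0.5,0, 0,0,0.25,0, 0,0,0,0]' 0.7
python3 -c "
from h import *
im,T=save('wrist','w3.png');print(T.round(4).tolist())"
```

```text
t: 4.4
ee_pos: [0.5755, -0.1215, 0.0347]
eef_rot: [0.057, 0.998, 0.0, -0.0]
force: [0.9, 0.3, 0.2]
gripper_width: 0.0659
gripper_force: 0.0
[[-0.9936, 0.1133, -0.0003, 0.5755], [0.1133, 0.9936, 0.0001, -0.1215], [0.0003, 0.0001, -1.0, 0.0347], [0.0, 0.0, 0.0, 1.0]]
```

View pics/w3.png

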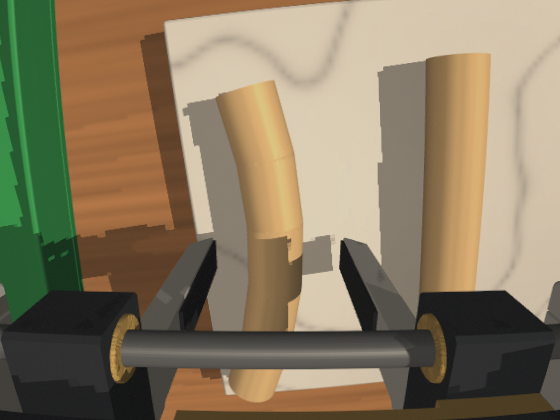

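The fingers straddle the bowed peg's middle, with the peg at about (275,255) between tips at 215 and 340. The straight peg is clear of them, so I'll close and lift.

```bash
python3 -m crank '[0,0,0,0, 0,0,0,0, 0,0,0,0, 0,0,0,0, 0,0,0,0, 0,0,-0.4,0, 0,0,-0.8,0, 0,0,-1,0, 0,0,-0.8,0, 0,0,0,0]' 0
python3 -c "
from h import *
im,T=save('wrist','w4.png');print(T.round(4).tolist())"
```

```text
t: 5.45
ee_pos: [0.5769, -0.1223, 0.1128]
eef_rot: [0.057, 0.998, -0.0, 0.002]
force: [0.2, -0.4, -0.4]
gripper_width: 0.0269
gripper_force: 30.0
[[-0.9935, 0.1139, 0.0041, 0.5769], [0.1139, 0.9935, -0.0004, -0.1223], [-0.0041, 0.0001, -1.0, 0.1128], [0.0, 0.0, 0.0, 1.0]]
```

View pics/w4.png

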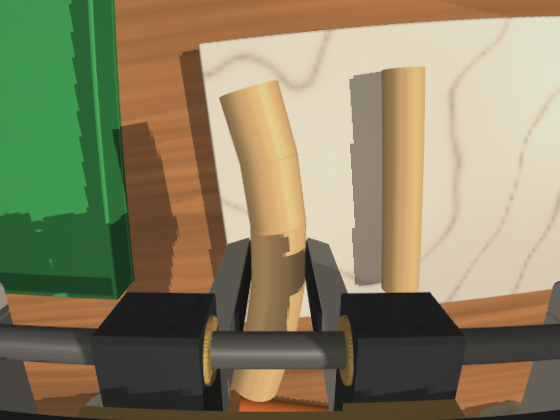

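The bowed peg is held between the fingers at (275,260). The straight peg is still on the slab at (403,180). Next is the move to the tray.

```bash
python3 -m crank '[0.2,-0.75,0,0.1, 0.2,-0.8,0,0.1, 0.2,-0.8,0,0.1, 0.2,-0.8,0,0.1, 0.2,-0.8,0,0, 0.22,-0.8,0,0, 0.22,-0.8,0,0, 0.22,-0.8,0,0, 0.22,-0.8,0,0, 0.22,-0.75,0,0, 0,0,0,0, 0,0,0,0]'
python3 - <<'E'
from h import *
im,T=save('wrist','w5.png');print(T.round(4).tolist())
H,S,V=cv2.split(cv2.cvtColor(im,cv2.COLOR_RGB2HSV))
m=((H>45)&(H<80)&(S>120)).astype(np.uint8)*255
c=max(cv2.findContours(m,0,1)[0],key=cv2.contourArea).reshape(-1,2);print(c.min(0),c.max(0))
E
```

```text
t: 6.7
ee_pos: [0.4938, -0.3106, 0.1092]
eef_rot: [0.079, 0.997, 0.0, -0.0]
force: [0.3, -0.3, -1.5]
gripper_width: 0.0273
gripper_force: 30.0
[[-0.9875, 0.1574, -0.0009, 0.4938], [0.1574, 0.9875, 0.0001, -0.3106], [0.001, -0.0, -1.0, 0.1092], [0.0, 0.0, 0.0, 1.0]]
[159  52] [388 293]
```

View pics/w5.png

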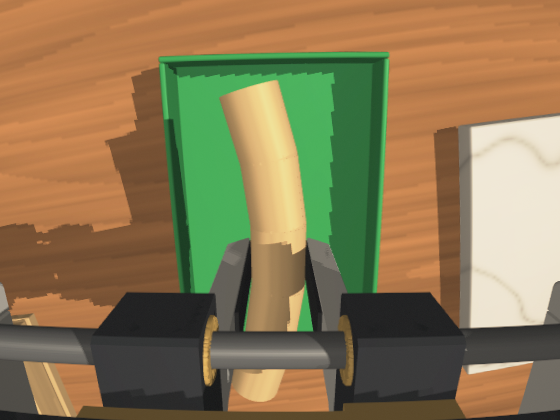

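The tray is centred around the held peg: its rim spans columns 160 to 388 and its far edge is at row 54. I'll shift 12 mm toward the tray centre and lower.

```bash
python3 -m crank '[-0.45,0,0.7,0, 0,0,0.9,0, 0,0,0.8,0, 0,0,0.6,0, 0,0,0.35,0, 0,0,0.15,0, 0,0,0,0, 0,0,0,0]'
```

```text
t: 7.55
ee_pos: [0.5065, -0.3117, 0.0229]
eef_rot: [0.078, 0.997, -0.0, 0.0]
force: [0.8, 0.2, -0.1]
gripper_width: 0.0271
gripper_force: 30.0
```

```bash
python3 -m crank '[0,0,0.13,0, 0,0,0,0]'
python3 -m crank '[0,0,0,0, 0,0,0,0, 0,0,0,0, 0,0,-0.4,0, 0,0,-1,0, 0,0,-1,0, 0,0,-1,0, 0,0,-1,0, 0,0,-1,0, 0,0,0,0]' 0.55
python3 -c "
from h import *
im,T=save('wrist','w6.png');print(T.round(4).tolist())"
```

```text
t: 7.75
ee_pos: [0.5065, -0.3115, 0.0193]
eef_rot: [0.078, 0.997, -0.0, 0.0]
force: [0.1, -0.6, 0.3]
gripper_width: 0.0273
gripper_force: 30.0
t: 8.75
ee_pos: [0.5073, -0.3123, 0.1578]
eef_rot: [0.078, 0.997, -0.001, 0.002]
force: [-0.2, 0.1, -0.4]
gripper_width: 0.0517
gripper_force: 0.0
[[-0.9878, 0.1555, 0.0046, 0.5073], [0.1555, 0.9878, -0.002, -0.3123], [-0.0048, -0.0013, -1.0, 0.1578], [0.0, 0.0, 0.0, 1.0]]
```

View pics/w6.png

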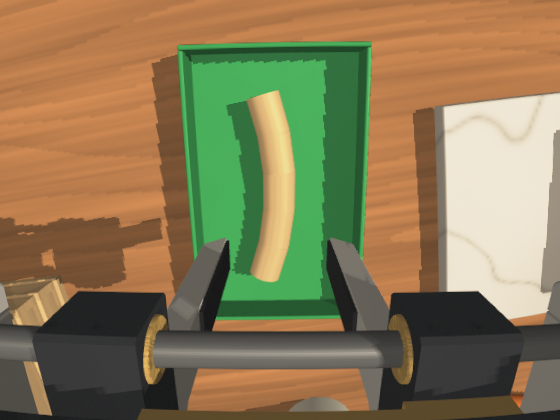

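The bowed peg lies flat in the tray, from (263,95) to (265,278). Next is the straight peg, so I'll check the wrist joint to choose the turn direction.

```bash
python3 -c "
from h import *
print(arm.state()['joints'].round(3))"
```

```text
[ 0.093  0.467  0.533  1.763 -0.279  0.984  2.15 ]
```

```bash
python3 -m crank '[0,0,0,-0.96, 0,0,0,-0.96, 0,0,0,-0.96, 0,0,0,-0.96, 0,0,0,-0.96, 0,0,0,-0.96, 0,0,0,-0.96, 0,0,0,-0.96, 0,0,0,-0.96, 0,0,0,-0.96, 0,0,0,-0.96, 0,0,0,-0.96]' 1
python3 -m crank '[0,0,0,-0.96, 0,0,0,-0.96, 0,0,0,-0.96, 0,0,0,-0.96, 0,0,0,-0.96, 0,0,0,0, 0,0,0,0]'
python3 -m crank '[-0.8,-0.2,0,0, -0.8,-0.2,0,0, -0.8,-0.2,0,0, -0.8,-0.2,0,0, -0.8,-0.2,0,0, -0.8,-0.2,0,0, -0.8,-0.2,0,0, -0.8,-0.2,0,0, -0.8,-0.2,0,0, -0.8,-0.2,0,0, 0,0,0,0, 0,0,0,0]'
cat > look.py <<'E'
from h import *
import sys
im,T=save('wrist',sys.argv[1]);print(T.round(4).tolist(),arm.state()['joints'].round(2))
E
python3 look.py w7.png
```

```text
t: 10.0
ee_pos: [0.5037, -0.3099, 0.1491]
eef_rot: [-0.451, 0.892, 0.005, -0.004]
force: [-0.3, 0.4, -0.6]
gripper_width: 0.0943
gripper_force: 0.0
t: 10.7
ee_pos: [0.5024, -0.3078, 0.1449]
eef_rot: [-0.635, 0.773, 0.011, -0.004]
force: [0.8, -0.3, 0.5]
gripper_width: 0.0938
gripper_force: 0.0
t: 11.9
ee_pos: [0.5907, -0.1207, 0.1469]
eef_rot: [-0.636, 0.772, 0.008, -0.005]
force: [0.1, -1.7, -0.2]
gripper_width: 0.0941
gripper_force: 0.0
[[-0.1912, -0.9814, -0.0184, 0.5907], [-0.9815, 0.1911, 0.0067, -0.1207], [-0.003, 0.0193, -0.9998, 0.1469], [0.0, 0.0, 0.0, 1.0]] [ 0.96  0.81 -1.23  1.69  0.79  1.25  2.5 ]
```

View pics/w7.png

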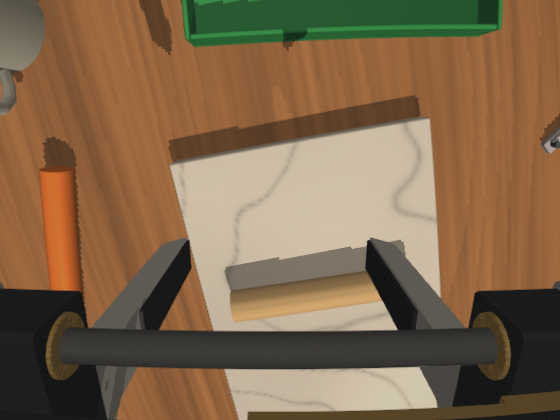

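The wrist view shows the straight peg intact at (305,295). The turn was limited by joint range and stopped about 10° short, so I'll turn the other way to the equivalent grasp.

```bash
python3 -m crank '[0,0,-0.5,1, 0,0,0,1, 0,0,0,1, 0,0,0,1, 0,0,0,1, 0,0,0,1, 0,0,0,1, 0,0,0,1, 0,0,0,1, 0,0,0,1, 0,0,0,1, 0,0,0,1]'
python3 -m crank '[0,0,0,1, 0,0,0,1, 0,0,0,1, 0,0,0,1, 0,0,0,1, 0,0,0,1, 0,0,0,1, 0,0,0,1, 0,0,0,1, 0,0,0,1, 0,0,0,1, 0,0,0,1]'
python3 -m crank '[0,0,0,1, 0,0,0,1, 0,0,0,1, 0,0,0,1, 0,0,0,0.3, 0,0,0,0, 0,0,0,0]'
python3 - <<'E'
from h import *
T=pose();print(T.round(4).tolist(),arm.state()['joints'].round(2), (T[:3,:3].T@(np.array([.568,-.09,.1])-T[:3,3])/.025).round(2), np.degrees(np.arctan2(T[1,0],T[0,0])))
E
```

```text
t: 13.15
ee_pos: [0.5904, -0.1228, 0.1587]
eef_rot: [-0.057, 0.998, 0.004, -0.009]
force: [-0.6, -0.3, 0.4]
gripper_width: 0.0941
gripper_force: 0.0
t: 14.35
ee_pos: [0.5905, -0.1227, 0.1589]
eef_rot: [0.541, 0.841, -0.002, -0.01]
force: [0.2, -1.1, -0.6]
gripper_width: 0.0936
gripper_force: 0.0
t: 15.05
ee_pos: [0.5906, -0.1221, 0.1585]
eef_rot: [0.712, 0.702, -0.004, -0.01]
force: [-0.5, -0.0, -0.6]
gripper_width: 0.094
gripper_force: 0.0
[[0.0142, 0.9997, -0.0193, 0.5906], [0.9999, -0.014, 0.0081, -0.1221], [0.0079, -0.0194, -0.9998, 0.1585], [0.0, 0.0, 0.0, 1.0]] [ 0.61  0.52 -0.61  1.69  0.32  1.06 -0.12] [ 1.25 -0.88  2.37] 89.18740834683241
```

```bash
python3 -m crank '[0.65,-0.4,0.4,0, 0.65,-0.4,0.6,0, 0,0,0.9,0, 0,0,0.9,0, 0,0,0.8,0, 0,0,0.6,0, 0,0,0.4,0, 0,0,0.25,0, 0,0,0.1,0, 0,0,0,0]' 1
python3 look.py w8.png
```

```text
t: 16.05
ee_pos: [0.5689, -0.088, 0.0354]
eef_rot: [0.713, 0.701, -0.004, -0.01]
force: [-0.3, -0.6, 0.1]
gripper_width: 0.094
gripper_force: 0.0
[[0.0159, 0.9997, -0.0194, 0.5689], [0.9998, -0.0158, 0.0083, -0.088], [0.008, -0.0195, -0.9998, 0.0354], [0.0, 0.0, 0.0, 1.0]] [ 0.52  0.63 -0.54  1.83  0.42  0.82 -0.26]
```

View pics/w8.png

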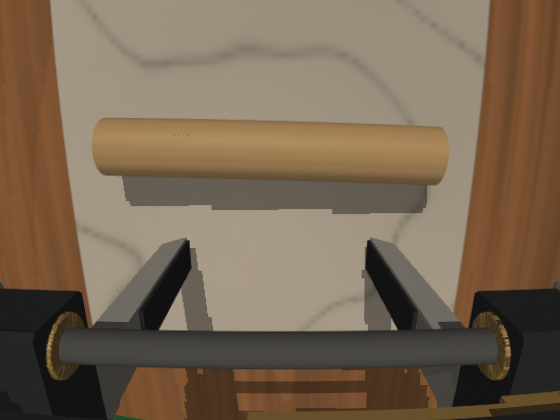

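The straight peg lies in front of both fingers, spanning columns 95 to 447 and parallel to them. I'll start a slow level push.

```bash
python3 -m crank '[0.3,0,0.08,0, 0.3,0,0,0, 0.25,0,0,0, 0.15,0,0.001,0, 0.15,0,0.001,0, 0.15,0,0.001,0, 0.15,0,0.001,0, 0.15,0,0.001,0, 0.15,0,0.001,0, 0.15,0,0.001,0, 0.15,0,0.001,0, 0.15,0,0.001,0]'
python3 -m crank '[0.15,0,0.001,0, 0.15,0,0.001,0, 0.15,0,0.001,0, 0.15,0,0.001,0, 0.15,0,0.001,0, 0.15,0,0.001,0, 0.15,0,0.001,0, 0.15,0,0.001,0, 0.15,0,0.001,0, 0.15,0,0.001,0, 0.15,0,0.001,0, 0.15,0,0.001,0]'
python3 look.py w9.png
```

```text
t: 17.3
ee_pos: [0.5696, -0.0327, 0.0334]
eef_rot: [0.713, 0.701, -0.004, -0.01]
force: [-0.5, -0.6, -0.2]
gripper_width: 0.094
gripper_force: 0.0
t: 18.5
ee_pos: [0.5703, 0.0123, 0.0335]
eef_rot: [0.713, 0.701, -0.004, -0.01]
force: [-0.0, -1.1, -0.0]
gripper_width: 0.0938
gripper_force: 0.0
[[0.0162, 0.9997, -0.0197, 0.5703], [0.9998, -0.016, 0.0083, 0.0123], [0.0079, -0.0199, -0.9998, 0.0335], [0.0, 0.0, 0.0, 1.0]] [ 0.35  0.63 -0.55  1.85  0.43  0.8  -0.44]
```

View pics/w9.png

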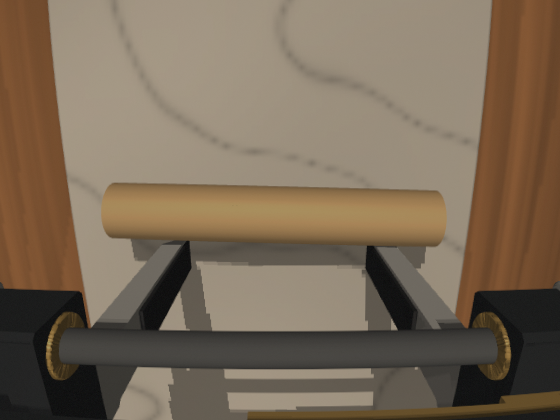

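The peg has advanced squarely against both fingers, to row 213 across columns 105 to 445. The specks on its surface have gone out of sight, so it is rolling. I'll continue the push.

```bash
python3 -m crank '[0.15,0,0.001,0, 0.15,0,0.001,0, 0.15,0,0.001,0, 0.15,0,0.001,0, 0.15,0,0.001,0, 0.15,0,0.001,0, 0.15,0,0.001,0, 0.15,0,0.001,0, 0.15,0,0.001,0, 0.15,0,0.001,0, 0.15,0,0.001,0, 0.15,0,0.001,0]'
python3 -m crank '[0.15,0,0.001,0, 0.15,0,0.001,0, 0.15,0,0.001,0, 0.15,0,0.001,0, 0.15,0,0.001,0, 0.15,0,0.001,0, 0.15,0,0.001,0, 0.15,0,0.001,0, 0.15,0,0.001,0, 0.15,0,0.001,0, 0.15,0,0.001,0, 0.15,0,0.001,0]'
python3 -m crank '[0.15,0,0.001,0, 0.15,0,0.001,0, 0.15,0,0.001,0, 0.15,0,0.001,0, 0.15,0,0.001,0, 0.15,0,0.001,0, 0.15,0,0.001,0, 0.12,0,0.001,0, 0.1,0,0.001,0, 0.1,0,0.001,0, 0.1,0,0,0, 0,0,0,0]'
cat > chk.py <<'E'
from h import *
im,T=save('wrist','w10.png')
H,S,V=cv2.split(cv2.cvtColor(im,cv2.COLOR_RGB2HSV))
m=((H>8)&(H<25)&(S>85)&(V>110)).astype(np.uint8)*255
m[:,:88]=0;m[:,462:]=0;m[300:]=0
m=cv2.morphologyEx(m,cv2.MORPH_OPEN,np.ones((5,5)))
c=max(cv2.findContours(m,0,1)[0],key=cv2.contourArea).reshape(-1,2);print('px',c.min(0),c.max(0))
r=cv2.minAreaRect(onplane('wrist',c,.034,T)[:,:2].astype(np.float32));print('peg',np.round(r[0],4),np.round(r[1],4),r[2])
# dark strip: first dark row above peg, per column
for x in(150,275,400):
    col=V[:c[:,1].min()+12,x]; d=np.where(col<95)[0]
    if len(d): print(x,d.min(),d.max(),onplane('wrist',[(x,d.max())],.044,T).round(4))
print(V[::15,275],H[::15,275],S[::15,275],T[:3,3])
E
python3 chk.py
```

```text
t: 19.75
ee_pos: [0.571, 0.0573, 0.0336]
eef_rot: [0.713, 0.701, -0.004, -0.01]
force: [0.6, -0.6, 0.0]
gripper_width: 0.0937
gripper_force: 0.0
t: 20.95
ee_pos: [0.5717, 0.1023, 0.0336]
eef_rot: [0.713, 0.701, -0.004, -0.01]
force: [0.1, 0.0, -0.4]
gripper_width: 0.0942
gripper_force: 0.0
t: 22.15
ee_pos: [0.5723, 0.1391, 0.0337]
eef_rot: [0.713, 0.701, -0.004, -0.01]
force: [-0.1, 0.4, -0.1]
gripper_width: 0.0943
gripper_force: 0.0
px [88  0] [461 111]
peg [0.571  0.2394] [0.0503 0.1771] 88.74507141113281
[151 153 155 154 155 156 157 157 100  97  97 132 132 216 218 210 131 131
 199 206 211 208 197  92  95 202 123 198] [13 14 13 13 13 13 13 13 10 11 10 18 17 17 21 17 17 18 18 18 18 18 17 17
 19 18 19 17] [154 152 151 152 151 150 151 151 150 150 147  46  44 119 110 121 113  45
  49  48  50  48  49  25  21  49  46  48] [0.5723022  0.13909813 0.03368518]
```

```bash
cat > chk.py <<'E'
from h import *
import sys
im,T=save('wrist','wc.png')
H,S,V=cv2.split(cv2.cvtColor(im,cv2.COLOR_RGB2HSV))
print('S',[(i,int(S[i,275]),int(V[i,275])) for i in range(100,270,5)])
m=((H>8)&(H<25)&(S>85)&(V>115)).astype(np.uint8)*255
m[:,:88]=0;m[:,462:]=0;m[300:]=0;m[:int(sys.argv[1])]=0
m=cv2.morphologyEx(m,cv2.MORPH_OPEN,np.ones((5,5)))
c=max(cv2.findContours(m,0,1)[0],key=cv2.contourArea).reshape(-1,2);print('px',c.min(0),c.max(0))
r=cv2.minAreaRect(onplane('wrist',c,.034,T)[:,:2].astype(np.float32));print('peg',np.round(r[0],4),np.round(r[1],4),r[2],T[:3,3])
E
python3 chk.py 170
```

```text
S [(100, 152, 158), (105, 151, 157), (110, 148, 100), (115, 150, 102), (120, 149, 101), (125, 149, 99), (130, 147, 97), (135, 149, 96), (140, 150, 97), (145, 147, 99), (150, 144, 92), (155, 48, 132), (160, 46, 132), (165, 46, 132), (170, 46, 133), (175, 44, 132), (180, 44, 132), (185, 120, 168), (190, 122, 207), (195, 119, 217), (200, 115, 217), (205, 109, 218), (210, 110, 217), (215, 115, 217), (220, 120, 217), (225, 121, 207), (230, 121, 187), (235, 118, 154), (240, 54, 133), (245, 46, 132), (250, 48, 133), (255, 45, 130), (260, 47, 129), (265, 49, 203)]
px [105 181] [450 242]
peg [0.5715 0.1652] [0.0294 0.1754] 88.31977081298828 [0.57226414 0.13887265 0.03364491]
```

```bash
python3 -m crank '[0.1,0,0,0, 0.1,0,0,0, 0.1,0,0,0, 0.1,0,0,0, 0.05,0,0,0, 0,0,0,0, 0,0,0,0]'; python3 chk.py 170 | tail -2
python3 -c "
from h import *
T=pose();im=cv2.imread('pics/wc.png');H,S,V=cv2.split(cv2.cvtColor(im,cv2.COLOR_BGR2HSV))
print([(i,int(S[i,275]),int(V[i,275])) for i in range(130,200,3)])
print(onplane('wrist',[(275,i) for i in (140,150,160,170,180)],.02,T)[:,1].round(4),onplane('wrist',[(275,i) for i in (110,120,130,140,150)],.044,T)[:,1].round(4))"
```

```text
t: 22.95
ee_pos: [0.5725, 0.1499, 0.0337]
eef_rot: [0.713, 0.701, -0.004, -0.01]
force: [-0.3, 0.4, -0.3]
gripper_width: 0.0938
gripper_force: 0.0
px [106 187] [450 243]
peg [0.5718 0.1744] [0.0286 0.1753] 89.04827880859375 [0.57251047 0.14991427 0.03373926]
[(130, 53, 145), (133, 141, 78), (136, 148, 102), (139, 145, 104), (142, 146, 103), (145, 148, 102), (148, 146, 101), (151, 147, 99), (154, 148, 98), (157, 146, 98), (160, 150, 97), (163, 147, 99), (166, 148, 100), (169, 147, 99), (172, 144, 99), (175, 147, 85), (178, 51, 126), (181, 46, 133), (184, 46, 133), (187, 120, 168), (190, 121, 198), (193, 121, 210), (196, 120, 216), (199, 116, 219)]
[0.2102 0.2051 0.2    0.1947 0.1895] [0.2251 0.2208 0.2165 0.2121 0.2077]
```

```bash
python3 -m crank '[0.06,0,0,0, 0.06,0,0,0, 0.04,0,0,0, 0.02,0,0,0, 0,0,0,0, 0,0,0,0]'; python3 chk.py 170 | tail -2
python3 -c "
from h import *
T=pose();im=cv2.imread('pics/wc.png');S=cv2.cvtColor(im,cv2.COLOR_BGR2HSV)[:,:,1]
for x in(140,275,410): print([(i,int(S[i,x])) for i in range(172,202,3)])"
```

```text
t: 23.6
ee_pos: [0.5726, 0.1545, 0.0338]
eef_rot: [0.713, 0.701, -0.004, -0.01]
force: [-0.1, -0.5, -0.4]
gripper_width: 0.0941
gripper_force: 0.0
px [106 189] [450 244]
peg [0.5718 0.1778] [0.0273 0.1752] 88.64979553222656 [0.57259443 0.15445371 0.03379096]
[(172, 149), (175, 146), (178, 149), (181, 147), (184, 145), (187, 117), (190, 112), (193, 121), (196, 120), (199, 118)]
[(172, 145), (175, 145), (178, 148), (181, 148), (184, 145), (187, 126), (190, 111), (193, 120), (196, 120), (199, 118)]
[(172, 149), (175, 148), (178, 148), (181, 146), (184, 145), (187, 105), (190, 112), (193, 120), (196, 121), (199, 120)]
```

```bash
python3 -m crank '[0,0,0,0, -0.05,0,0,0, -0.1,0,0,0, -0.3,0,0,0, -0.4,0,0,0, 0,0,0,0, 0,0,0,0, 0,0,0,0]'; python3 chk.py 150 | tail -2
python3 -m crank '[0,0,0,0, 0,0,0,0, 0,0,0,0, 0,0,0,0, 0,0,0,0]' >/dev/null; python3 chk.py 150 | tail -2
python3 -c "
from h import *
im=cv2.imread('pics/wc.png');S=cv2.cvtColor(im,cv2.COLOR_BGR2HSV)[:,:,1]
for x in(140,275,410): print([(i,int(S[i,x])) for i in range(130,190,4)])"
```

```text
t: 24.45
ee_pos: [0.5722, 0.1334, 0.0337]
eef_rot: [0.713, 0.701, -0.004, -0.01]
force: [0.0, -0.6, -0.2]
gripper_width: 0.0945
gripper_force: 0.0
px [100 150] [455 202]
peg [0.5718 0.1778] [0.0257 0.1755] 89.24808502197266 [0.57224456 0.13343485 0.03371383]
px [100 150] [455 201]
peg [0.5717 0.1779] [0.0253 0.1754] 89.24956512451172 [0.57220179 0.13327387 0.03361592]
[(130, 148), (134, 145), (138, 146), (142, 88), (146, 114), (150, 122), (154, 121), (158, 116), (162, 112), (166, 114), (170, 118), (174, 119), (178, 121), (182, 119), (186, 120)]
[(130, 149), (134, 148), (138, 145), (142, 52), (146, 112), (150, 122), (154, 122), (158, 117), (162, 111), (166, 111), (170, 114), (174, 118), (178, 121), (182, 122), (186, 121)]
[(130, 144), (134, 145), (138, 143), (142, 47), (146, 111), (150, 121), (154, 120), (158, 120), (162, 117), (166, 114), (170, 116), (174, 118), (178, 119), (182, 121), (186, 121)]
```

The peg rests parallel to the strip, within 1–2 mm of it and still, so I'm handing in.

```bash
python3 -c "
from station import arm
print(arm.hand_in())"
```

```text
the job is handed in; nothing more can be done
None
```

I handed the job in at about 25 s of robot time, with the bowed peg flat in the tray and the straight peg at rest against the stop strip, parallel to it; no verdict came back, and I inferred the full turn from about 207 mm of travel (one turn is 88 mm) and the peg's surface marks moving out of view rather than measuring it.

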